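# Clear and close an instrument's service bay

## Robot

A 6-joint arm with a two-finger parallel gripper is mounted at the origin on the work surface. World frame = base frame: x ahead of the robot, y to its left, z up, the work surface at z = 0. Lengths are in mm, angles in degrees, forces in N, time in s.
With the tool pointing down it reaches from about 275 to 825 mm from the base axis. Payload 5.2 kg.
Tool frame: the origin (TCP) lies midway between the tips of the shut fingers; the grasp point (between the pads) lies 19 mm behind it; z points along the fingers, y is the line along which they close (so a half turn about z gives the same grasp; the last joint's range is limited). The gripper opens to 93 mm and grips with 3 to 60 N. Pads are 15 mm wide; open, the fingers measure 128 mm over their backs; the gripper's body (75 mm by 188 mm) begins 65 mm behind the grasp point.
Start: joints at [-87.307, 14.817, 87.949, -0, 77.235, -11.62], TCP at [135.987, -532.928, 218.653] pointing down, gripper open.
Joint ranges: [-179.93, 179.93], [-52.35, 119.4], [10.71, 147.94], [-69.91, 249.91], [12.55, 155.21], [-178.61, 178.61]. Speed limits (degrees/s): [147.25, 147.25, 180, 180, 180, 180].

## Interface

Orientations are given as a 3x3 rotation matrix whose columns are the frame's x, y, z axes.
In Python, from rig import robot gives the robot as it stands. The module is installed in compiled form; this text tells all that it offers.
- The arm moves only by the shell command python3 -m handwheel 'ROWS' [FORCE]. ROWS is JSON, one flat list of numbers, 5 for each row, row after row: the closure, from 0 (fully open) to 1 (shut), then the shift along the tool's x, y, z in m, then the turn about the tool's z in rad. In form: [jaw, tx, ty, tz, roll, jaw, tx, ty, tz, roll, ...]. A call has 1 to 12 rows; each row shifts and turns the commanded pose from where the row before left it, along the tool's axes as they then stand; what a row does not reach is not made up. A row lasts 1/12 s, in which the tool goes at most 41.7 mm and 7.16 degrees, less where a joint would pass 70% of its speed; a pose out of reach is approached as far as the arm can. A call is refused whole if a number of a shift passes 0.0417 or a number of a turn 0.125, either way. A call with a gripper value outside its range is refused whole. The fingers move at their own pace and stop on an object; FORCE is the grip in N (left out, the last holds). Time passes only in rows, so rows that do not move let the fingers close. It gives the time, the measured TCP pose, the force, the opening and the grip force at its end, in the units of the state.
- robot.observe(): the state, without advancing time (a new reading comes with each control period).
- robot.grab_frame(name): name is "side" or "top" or "wrist"; returns (picture, depth): 480x640x3 uint8, red, green, blue; 480x640 float32, mm along the optical axis (not along the pixel's ray), 0 where there is no reading.
- robot.camera_params(name): a dict with "camera_matrix" (3x3 intrinsics, pixels), "T" (4x4, takes a point from camera to world coordinates). Camera axes: x right, y up, looking along -z (the intrinsics and any distortion apply to the point x, -y, -z); pixel columns grow to the right and rows downward; lengths in mm; the calibration is good to about 2 mm. A picture is of the moment at which its call begins: read the wrist's pose just before it. camera_params takes no time and is no camera call; for the wrist camera it gives the pose at the moment of the call.
- robot.job_done(): hands the job in; it is judged then, once.
The state is a dict: "clock": time; "joints": joint angles; "qvel": joint speeds; "joint_torque": joint torques, N m; "position": TCP position; "tcp_rot": TCP orientation; "force": force on the tool from outside, world axes, zero at the start; "torque": the same for the moment, N m; "finger_gap": finger opening in mm; "gripper_force": force on a finger pad.
Only numpy, scipy, OpenCV 4.12 (cv2) and the standard library are available. Lean on these libraries where they do the work, as an engineer would, in place of code of your own. Each camera call takes 0.05 s, during which the arm holds its last target. There are 200 camera calls.

## Task

A screwdriver has been left in the open service bay of the white instrument. Lay it down in the black tool tray, then slide the blue cover fully shut over the bay, and only then turn the yellow captive cap clockwise a quarter turn so that its dark steel tongue locks the cover. Leave the other things on the bench where they are.

Things in the scene. Friction and masses are not known exactly. Their poses are not given: they have to be found in the camera images.
- unit: White instrument housing lying flat, fixed; 210 (own x) by 330 (own y) by 70 mm high. Origin: centre of its underside, z up. Service bay: pocket in its top face, 170 (own x) by 130 mm (own y), centred at own (0, +42.5) mm, floor 30 mm and rim 70 mm above the bench. The cover slides along own y on the top face: shut towards +y, open towards -y.
- cover_grip (a point): In the black grip ridge at the middle of the blue cover, 2 mm below its top. Cover 184 (unit x) by 145 (unit y) by 6 mm, underside 70 mm above the bench. Ridge 70 mm long along unit x, 14 mm thick along unit y (slide direction), from 76 to 100 mm above the bench. Cover shut: point at unit (0, 42.5, 98) mm; it shifts towards unit -y by the joint value.
- cover (a joint): Slide of the blue cover in m: 0 = fully shut (end stop), 0.13 = fully open (end stop). Starts 0.105 to 0.13. It stays where it is left; about 2 N moves it.
- latch_grip (a point): On the turning axis of the yellow cap, in its upright grip bar, 4 mm below the bar's top; at unit (0, 142, 108) mm. Bar 46 mm long, 14 mm thick, from 84 to 112 mm above the bench, on a round cap of 50 mm diameter. A dark steel tongue (16 mm wide, reaching 50 mm from the axis, 79 to 84 mm above the bench) sticks out in line with the bar.
- latch (a joint): Angle of the yellow cap in rad, growing clockwise seen from above. 0 = unlocked: bar and tongue along the unit's +x; 1.45 = locked (end stop): tongue towards the unit's -y, over the edge of the shut cover. Starts 0 to 0.3. It stays where it is left.
- driver: Screwdriver, green six-sided handle, black butt, steel blade; 140 mm long, 65 to 125 g. Origin: on its axis at mid-handle; own x runs to the blade tip. Handle 85 mm long (own x -42.5 to +42.5), 26 mm across flats; blade 7 mm diameter, own x 42.5 to 97.5. At the start it lies on the bay floor, roughly along the unit's x, blade to +x, its axis 43 mm above the bench.
- tray: Black open tool tray fixed to the bench, 190 (own x) by 115 (own y) by 25 mm high, walls and floor 4 mm. Origin: centre of its underside. To the left or the right of the unit. The screwdriver fits lengthways only; lying on the tray floor its axis is 17 mm above the bench.
- bin: Bystander: red parts bin with metal spacers, 190 by 115 by 60 mm high, loose, on the side of the unit away from the tray. Origin: centre of its underside.
- canister: Bystander: white canister with a blue band, 72 mm diameter, 149 mm high, loose, beside a far corner of the unit. Origin: centre of its underside.
- tin: Bystander: tin with a brush standing in it, 80 mm diameter, 85 mm high (160 mm with the brush), loose, beside a far corner of the unit. Origin: centre of its underside.

How it is judged (in metres and radians):
On the way, in this order (a step that is already met when the one before it is completed fails the run):
1. The screwdriver lies flat on the floor of the black tool tray, released and at rest (x of driver in the frame of tray between -0.09 and 0.09 m and y of driver in the frame of tray between -0.05 and 0.05 m and z of driver in the frame of tray between 0.005 and 0.025 m and angle between driver's own x axis and vertical between 1.4 and 1.74 rad and contact force between the fingers and driver below 0.1 N and linear speed of driver below 0.03 m/s), for 0.2 s.
2. The blue cover is slid fully home over the bay, within 3 mm of its closed end stop (value of joint cover below 0.003 m), for 0.2 s.
3. The yellow cap is turned clockwise to at least 1.3 rad (it stops at 1.45 rad), with the cover still within 3 mm of home (value of joint cover below 0.003 m and value of joint latch above 1.3 rad), for 0.2 s.
At the end, for the whole second after the job is handed in: The screwdriver lies flat and at rest on the floor of the black tray, released; the blue cover is within 3 mm of fully closed; the yellow cap stands at 1.3 rad or more clockwise, its tongue over the cover's edge; cover and cap are at rest (all of step 1 and all of step 3 and velocity of joint latch between -0.05 and 0.05 rad/s and velocity of joint cover between -0.01 and 0.01 m/s); the robot touches nothing.
It fails at once if The cap is turned past 0.6 rad while the cover is more than 6 mm open (value of joint latch above 0.6 rad and value of joint cover above 0.006 m).
It fails at once if The screwdriver is dropped: out of the fingers, within 150 mm of the tray, with its origin more than 50 mm above the bench (it rests at 17 mm) (contact force between the fingers and driver below 0.01 N and horizontal distance between driver and tray below 0.15 m and height (world z) of driver above 0.05 m).
It fails at once if The red parts bin is moved more than 15 mm (distance of bin from where it was at the start of the episode above 0.015 m).
It fails at once if The white canister is moved more than 15 mm (distance of canister from where it was at the start of the episode above 0.015 m).
It fails at once if The brush tin is moved more than 15 mm (distance of tin from where it was at the start of the episode above 0.015 m).
It also fails if it takes over 64 s, if anything falls off the work surface, if the arm or the gripper's body presses on something with over 40 N, if the wrist force passes 120 N, or if a joint passes its speed limit or range.

## Working session

There is one attempt and no reset: what is moved stays moved. The work goes in short steps, Python scripts to look and compute and a shell command to move; the robot and the scene stay as the last step left them, time stands still between calls to the robot, and variables do not carry over. Pictures are saved under pics/ and viewed, at most 10 in all, crops included, and the job is handed in when it is done.

```bash
mkdir -p pics; python3 - <<'E'
from rig import robot
import cv2,numpy as np
s=robot.observe();print(s)
for n in("top","side"):
    p=robot.camera_params(n);print(n,p)
    im,d=robot.grab_frame(n);np.savez(f'{n}0.npz',im=im,d=d,K=p['camera_matrix'],T=p['T'])
    cv2.imwrite(f'pics/{n}0.png',im[:,:,::-1])
E
```

```text
{'clock': 0.0, 'joints': array([-8.73069833e+01,  1.48589761e+01,  8.80076563e+01, -2.42910572e-03,
        7.72354108e+01, -1.16197715e+01]), 'qvel': array([ 0.00643415,  0.04126173,  0.00244383, -0.05501771,  0.12569954,
        0.00737288]), 'joint_torque': array([ 1.52706315e-05, -4.37304783e+01, -2.84001946e+01,  7.18679675e-02,
        4.11599223e-02, -1.22370793e-04]), 'position': array([ 135.9491424 , -532.38964609,  217.84433756]), 'tcp_rot': array([[ 9.68958273e-01,  2.47224290e-01, -1.24981725e-04],
       [ 2.47224117e-01, -9.68956696e-01,  1.77707986e-03],
       [ 3.18235427e-04, -1.75281473e-03, -9.99998413e-01]]), 'force': array([-1.5657933 ,  0.03729002,  0.0850069 ]), 'torque': array([-0.01997858,  0.02643233,  0.01155219]), 'gripper_force': 0.0, 'finger_gap': 93.17502308669812}
top {'camera_matrix': array([[462.90888721,   0.        , 314.08014399],
       [  0.        , 462.90888721, 243.53519578],
       [  0.        ,   0.        ,   1.        ]]), 'T': array([[ 2.35107536e-02,  9.90416664e-01, -1.36095832e-01,
         4.51648993e+02],
       [-9.99069030e-01,  2.82020311e-02,  3.26453476e-02,
         1.69179835e+01],
       [ 3.61706752e-02,  1.35201614e-01,  9.90157667e-01,
         9.82125515e+02],
       [ 0.00000000e+00,  0.00000000e+00,  0.00000000e+00,
         1.00000000e+00]])}
side {'camera_matrix': array([[457.71710761,   0.        , 322.19386314],
       [  0.        , 457.71710761, 243.93968947],
       [  0.        ,   0.        ,   1.        ]]), 'T': array([[-8.36296640e-01,  3.00768059e-01, -4.58417390e-01,
         1.87998272e+02],
       [-5.48162692e-01, -4.75760809e-01,  6.87873037e-01,
         6.02795555e+02],
       [-1.12067903e-02,  8.26553221e-01,  5.62746996e-01,
         6.03841796e+02],
       [ 0.00000000e+00,  0.00000000e+00,  0.00000000e+00,
         1.00000000e+00]])}
```

View pics/top0.png

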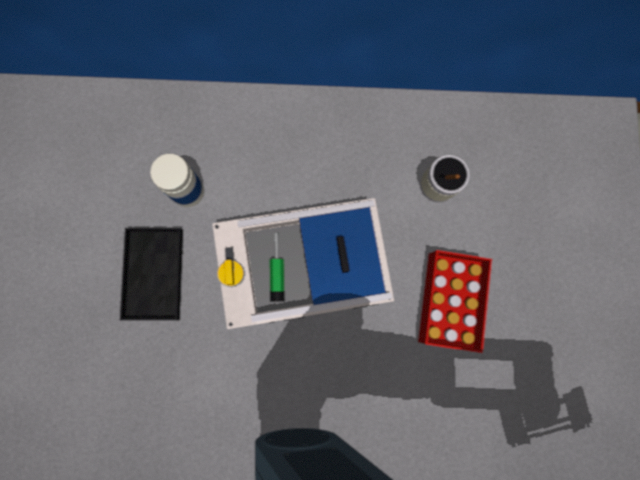

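View pics/side0.png

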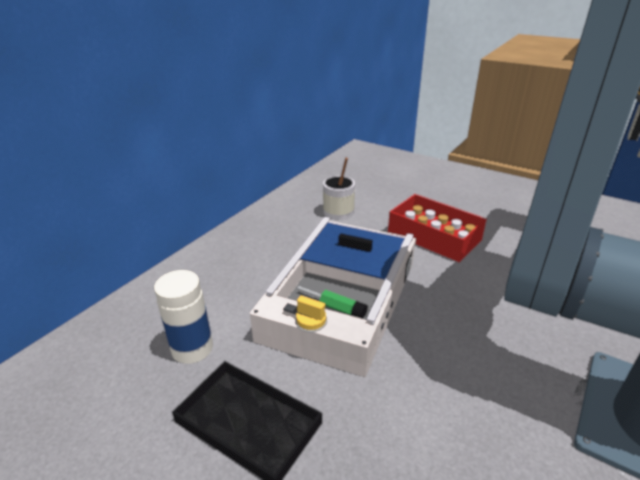

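The top view shows the tray at (152,273), cap at (230,272), driver at (277,275) with the blade up, ridge at (342,254) and bin at (458,300). The side view confirms the layout, with the canister behind the tray and unit.

```bash
cat > h.py <<'E'
import numpy as np,cv2
def ray(K,T,uv,z):
    uv=np.atleast_2d(np.asarray(uv,float))
    c=np.c_[(uv[:,0]-K[0,2])/K[0,0],-(uv[:,1]-K[1,2])/K[1,1],-np.ones(len(uv))]@T[:3,:3].T
    o=T[:3,3];return o+c*((z-o[2])/c[:,2])[:,None]
def big(m,roi=None):
    m=m.astype(np.uint8)
    if roi: 
        k=np.zeros_like(m);k[roi[1]:roi[3],roi[0]:roi[2]]=1;m=m*k
    n,l,s,c=cv2.connectedComponentsWithStats(m);i=1+np.argmax(s[1:,4]);return l==i
def rect(K,T,m,z):
    v,u=np.nonzero(m);P=ray(K,T,np.c_[u,v],z)[:,:2]
    r=cv2.minAreaRect(P.astype(np.float32));b=cv2.boxPoints(r)
    e=b[1]-b[0];f=b[2]-b[1];L=e if np.linalg.norm(e)>np.linalg.norm(f) else f
    return dict(n=len(u),c=np.round(r[0],1),size=np.round(r[1],1),longdir=round(np.degrees(np.arctan2(L[1],L[0]))%180,1),mean=np.round(P.mean(0),1))
E
python3 - <<'E'
from h import *
d=np.load('top0.npz');im=d['im'];K=d['K'];T=d['T']
h,s,v=cv2.split(cv2.cvtColor(im,cv2.COLOR_RGB2HSV))
g=big((h>45)&(h<85)&(s>120)&(v>60));print('green',rect(K,T,g,50))
y=big((h>18)&(h<35)&(s>150)&(v>100),(200,230,250,300));print('yellow',rect(K,T,y,90))
b=big((h>100)&(h<125)&(s>120)&(v>60),(290,190,400,320));b2=cv2.morphologyEx(b.astype(np.uint8),cv2.MORPH_CLOSE,np.ones((25,25)));print('cover',rect(K,T,b2>0,76))
k=big((v<50),(325,225,360,285));print('ridge',rect(K,T,k,100))
t=big((v<60),(100,210,200,340));print('tray',rect(K,T,t,25))
bt=big((v<50),(265,285,290,305));print('butt',rect(K,T,bt,50))
k=big((v<75),(220,240,240,262));print('tongue',rect(K,T,k,84))
w=(s<60)&(v>150);w=big(w,(200,190,400,335));print('unit',rect(K,T,w,70))
r=big(((h<8)|(h>172))&(s>150)&(v>70),(400,200,520,400));print('bin',rect(K,T,r,60))
E
```

```text
green {'n': 439, 'c': array([514. ,  60.3]), 'size': array([64.4, 26.2]), 'longdir': np.float32(1.9), 'mean': array([514.2,  59.9])}
yellow {'n': 502, 'c': array([513.3, 146.6]), 'size': array([47.3, 45.9]), 'longdir': np.float32(65.0), 'mean': array([513.8, 147.2])}
cover {'n': 6165, 'c': array([554.8, -67. ]), 'size': array([171.5, 142.2]), 'longdir': np.float32(10.6), 'mean': array([553.8, -67. ])}
ridge {'n': 223, 'c': array([555. , -66.5]), 'size': array([68.6, 12.6]), 'longdir': np.float32(10.8), 'mean': array([554.6, -66.8])}
tray {'n': 5360, 'c': array([513.3, 315.7]), 'size': array([186.5, 118.1]), 'longdir': np.float32(1.4), 'mean': array([511.8, 315.8])}
butt {'n': 117, 'c': array([472. ,  57.8]), 'size': array([15.9, 24.1]), 'longdir': np.float32(91.4), 'mean': array([472. ,  57.8])}
tongue {'n': 53, 'c': array([549.9, 151. ]), 'size': array([19.7,  9.6]), 'longdir': np.float32(2.8), 'mean': array([550.3, 151.5])}
unit {'n': 5201, 'c': array([540.3,   9.1]), 'size': array([213. , 333.6]), 'longdir': np.float32(100.8), 'mean': array([537.4,  51.6])}
bin {'n': 3056, 'c': array([ 472., -304.]), 'size': array([118.7, 189.7]), 'longdir': np.float32(172.6), 'mean': array([ 472. , -300.1])}
```

```bash
python3 -m handwheel '[0.41,0,0,0,0.103, 0.41,0,0,0,0.103, 0.41,0.0232,-0.0338,0,0, 0.41,0.0232,-0.0338,0,0, 0.41,0.0232,-0.0338,0,0, 0.41,0.0232,-0.0338,0,0, 0.41,0.0232,-0.0338,0,0, 0.41,0.0232,-0.0338,0,0, 0.41,0.0232,-0.0338,0,0, 0.41,0.0232,-0.0338,0,0, 0.41,0.0232,-0.0338,0,0, 0.41,0.0232,-0.0338,0,0]' 30
python3 -m handwheel '[0.41,0.0232,-0.0338,0,0, 0.41,0.0232,-0.0338,0,0, 0.41,0.0232,-0.0338,0,0, 0.41,0.0232,-0.0338,0,0, 0.41,0.0232,-0.0338,0,0, 0.41,0.0232,-0.0338,0,0, 0.41,0.0232,-0.0338,0,0, 0.41,0,0,0,0, 0.41,0,0,0,0, 0.41,0,0,0,0]'
cat >> h.py <<'E'
def todo(x,y,z,yaw):
    "tool-frame shifts (mm) after first rolling to yaw (deg), from measured pose"
    from rig import robot
    s=robot.observe();R=s['tcp_rot'];p=s['position']
    now=np.degrees(np.arctan2(R[1,0],R[0,0]))
    dr=(now-yaw+180)%360-180
    a=np.radians(yaw);D=np.array([x,y,z])-p
    print('clock',s['clock'],'p',p.round(1),'yaw',now.round(2),'roll rad',np.radians(dr).round(4),'after roll tx,ty,tz',np.round([D[0]*np.cos(a)+D[1]*np.sin(a),D[0]*np.sin(a)-D[1]*np.cos(a),-D[2]],1),'F',s['force'].round(1),'gap',s['finger_gap'].round(1),'gf',round(float(s['gripper_force']),1),'j6',s['joints'][5].round(1))
E
python3 - <<'E'
from h import *
from rig import robot
todo(505.5,59.5,34,2.5)
p=robot.camera_params('wrist');im,d=robot.grab_frame('wrist');np.savez('w1.npz',im=im,d=d,K=p['camera_matrix'],T=p['T']);cv2.imwrite('pics/w1.png',im[:,:,::-1])
E
```

```text
clock: 1.1
position: [353.3, -183.1, 218.6]
tcp_rot: [[0.999, 0.043, 0.0], [0.043, -0.999, -0.0], [0.0, 0.0, -1.0]]
force: [1.2, -0.2, 0.2]
finger_gap: 54.8
gripper_force: 0.0
clock: 1.93
position: [504.2, 58.3, 218.1]
tcp_rot: [[0.999, 0.045, -0.002], [0.045, -0.999, -0.0], [-0.002, 0.0, -1.0]]
force: [-0.6, -0.2, -1.1]
finger_gap: 54.8
gripper_force: 0.0Traceback (most recent call last):
  File "<stdin>", line 3, in <module>
  File "h.py", line 23, in todo
    print('clock',s['clock'],'p',p.round(1),'yaw',now.round(2),'roll rad',np.radians(dr).round(4),'after roll tx,ty,tz',np.round([D[0]*np.cos(a)+D[1]*np.sin(a),D[0]*np.sin(a)-D[1]*np.cos(a),-D[2]],1),'F',s['force'].round(1),'gap',s['finger_gap'].round(1),'gf',round(float(s['gripper_force']),1),'j6',s['joints'][5].round(1))
                                                                                                                                                                                                                                      ^^^^^^^^^^^^^^^^^^^^^
AttributeError: 'float' object has no attribute 'round'
```

```bash
sed -i "s/s\['finger_gap'\].round(1)/round(float(s['finger_gap']),1)/" h.py
python3 - <<'E'
from h import *
from rig import robot
todo(505.5,59.5,34,2.5)
p=robot.camera_params('wrist');im,d=robot.grab_frame('wrist');np.savez('w1.npz',im=im,d=d,K=p['camera_matrix'],T=p['T']);cv2.imwrite('pics/w1.png',im[:,:,::-1])
K=p['camera_matrix'];T=p['T']
h,s,v=cv2.split(cv2.cvtColor(im,cv2.COLOR_RGB2HSV))
g=big((h>45)&(h<85)&(s>120)&(v>50));print('green',rect(K,T,g,50))
y=big((h>18)&(h<35)&(s>150)&(v>80));print('yellow',rect(K,T,y,90))
E
```

```text
clock 1.9333 p [504.2  58.3 218.1] yaw 2.58 roll rad 0.0013 after roll tx,ty,tz [  1.4  -1.1 184.1] F [-0.6 -0.2 -1.1] gap 54.8 gf 0.0 j6 81.4
green {'n': 2511, 'c': array([514.2,  61.4]), 'size': array([68.1, 28.4]), 'longdir': np.float32(2.8), 'mean': array([515.1,  61.4])}
yellow {'n': 9494, 'c': array([286.6, -32.1]), 'size': array([ 41.8, 455.9]), 'longdir': np.float32(92.4), 'mean': array([283.9, -47.6])}
```

View pics/w1.png

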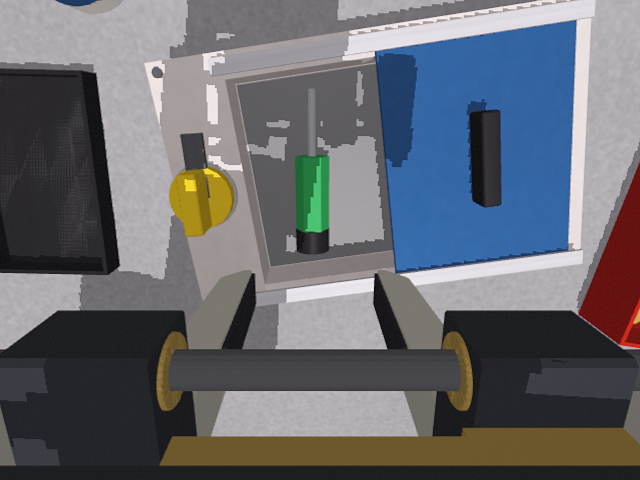

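The wrist view shows the driver at (312,200), clear between the finger lines, with the bay walls and the cover edge (385) well outside it. I'll descend now.

```bash
python3 -m handwheel '[0.41,0.0015,-0.0022,0,0, 0.41,0,0,0.030,0, 0.41,0,0,0.030,0, 0.41,0,0,0.030,0, 0.41,0,0,0.030,0, 0.41,0,0,0.025,0, 0.41,0,0,0.020,0, 0.41,0,0,0.012,0, 0.41,0,0,0.006,0, 0.41,0,0,0,0]'
python3 -m handwheel '[0.7,0,0,0,0, 0.8,0,0,0,0, 0.9,0,0,0,0, 1,0,0,0,0, 1,0,0,0,0, 1,0,0,0,0]' 30
```

```text
clock: 2.82
position: [505.2, 59.6, 34.7]
tcp_rot: [[0.999, 0.042, -0.002], [0.042, -0.999, 0.0], [-0.002, -0.0, -1.0]]
force: [-0.5, 0.3, 0.3]
finger_gap: 55.2
gripper_force: 0.0
clock: 3.32
position: [506.9, 60.6, 36.5]
tcp_rot: [[0.999, 0.044, 0.002], [0.044, -0.999, -0.0], [0.002, 0.0, -1.0]]
force: [-0.2, -0.3, 6.4]
finger_gap: 28.1
gripper_force: 30.0
```

```bash
python3 -m handwheel '[1,0,0,-0.010,0, 1,0,0,-0.020,0, 1,0,0,-0.030,0, 1,0,0,-0.035,0, 1,0,0,-0.035,0, 1,0,0,-0.01,0, 1,0,0,0,0]'
python3 - <<'E'
from h import *
from rig import robot
todo(486,315.8,170,1.4)
im,d=robot.grab_frame('wrist');cv2.imwrite('pics/w2.png',im[:,:,::-1])
E
```

```text
clock: 3.9
position: [508.3, 60.6, 179.3]
tcp_rot: [[0.999, 0.044, 0.007], [0.044, -0.999, -0.001], [0.007, 0.001, -1.0]]
force: [1.0, 0.2, -1.0]
finger_gap: 28.3
gripper_force: 30.0
clock 3.9 p [508.3  60.6 179.3] yaw 2.53 roll rad 0.0197 after roll tx,ty,tz [ -16.1 -255.6    9.3] F [ 1.   0.2 -1. ] gap 28.3 gf 30.0 j6 81.8
```

View pics/w2.png

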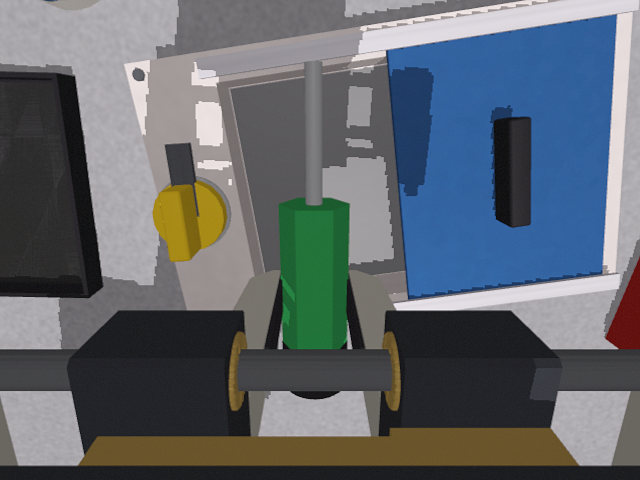

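The driver is held squarely, blade at (313,60)–(313,200). Carrying it to the tray.

```bash
python3 -m handwheel '[1,0,0,0,0.02, 1,-0.002,-0.0256,0,0, 1,-0.002,-0.033,0,0, 1,-0.002,-0.033,0,0, 1,-0.002,-0.033,0,0, 1,-0.002,-0.033,0,0, 1,-0.002,-0.033,0,0, 1,-0.002,-0.033,0,0, 1,-0.002,-0.032,0,0, 1,0,0,0,0, 1,0,0,0,0, 1,0,0,0,0]'
python3 - <<'E'
from h import *
from rig import robot
todo(486,315.8,11,1.4)
E
```

```text
clock: 4.95
position: [483.0, 315.0, 173.5]
tcp_rot: [[1.0, 0.024, -0.004], [0.024, -1.0, -0.002], [-0.004, 0.002, -1.0]]
force: [-0.4, -0.8, -0.6]
finger_gap: 28.4
gripper_force: 30.0
clock 4.95 p [483.  315.  173.5] yaw 1.38 roll rad -0.0003 after roll tx,ty,tz [  3.   -0.7 162.5] F [-0.4 -0.8 -0.6] gap 28.4 gf 30.0 j6 110.7
```

```bash
python3 -m handwheel '[1,0.003,0,0.015,0, 1,0,0,0.03,0, 1,0,0,0.03,0, 1,0,0,0.03,0, 1,0,0,0.025,0, 1,0,0,0.015,0, 1,0,0,0.006,0, 1,0,0,0,0, 1,0,0,0,0, 1,0,0,0,0]'
```

```text
clock: 5.78
position: [488.3, 315.7, 25.9]
tcp_rot: [[1.0, 0.023, 0.002], [0.023, -1.0, 0.001], [0.002, -0.001, -1.0]]
force: [0.3, 0.4, -0.7]
finger_gap: 28.4
gripper_force: 30.0
```

```bash
python3 -m handwheel '[1,0,0,0.005,0, 1,0,0,0.004,0, 1,0,0,0.003,0, 1,0,0,0.001,0, 1,0,0,0,0, 1,0,0,0,0]'
```

```text
clock: 6.28
position: [487.1, 315.9, 11.6]
tcp_rot: [[1.0, 0.024, -0.0], [0.024, -1.0, -0.0], [-0.0, 0.0, -1.0]]
force: [-0.1, -0.1, -0.6]
finger_gap: 28.7
gripper_force: 30.0
```

```bash
python3 -m handwheel '[1,0,0,0.001,0, 1,0,0,0.0005,0, 1,0,0,0,0, 1,0,0,0,0]'
```

```text
clock: 6.62
position: [487.4, 316.0, 10.6]
tcp_rot: [[1.0, 0.024, 0.001], [0.024, -1.0, 0.0], [0.001, -0.0, -1.0]]
force: [-0.3, 0.1, 2.4]
finger_gap: 28.4
gripper_force: 30.0
```

```bash
python3 -m handwheel '[0.35,0,0,0,0, 0.35,0,0,0,0, 0.35,0,0,0,0, 0.35,0,0,0,0, 0.35,0,0,-0.01,0, 0.35,0,0,-0.03,0, 0.35,0,0,-0.04,0, 0.35,0,0,-0.04,0, 0.35,0,0,-0.04,0, 0.35,0,0,-0.03,0,0.35,0,0,0,0]' 30
python3 - <<'E'
from h import *
from rig import robot
todo(555,-66.7,170,190.7)
p=robot.camera_params('top');K=p['camera_matrix'];T=p['T'];im,d=robot.grab_frame('top');cv2.imwrite('pics/t2.png',im[:,:,::-1])
p=robot.camera_params('wrist');K=p['camera_matrix'];T=p['T'];im,d=robot.grab_frame('wrist');cv2.imwrite('pics/w3.png',im[:,:,::-1])
h,s,v=cv2.split(cv2.cvtColor(im,cv2.COLOR_RGB2HSV))
print(rect(K,T,big((h>45)&(h<85)&(s>100)&(v>40)),25))
E
```

```text
clock: 7.53
position: [490.8, 317.4, 208.8]
tcp_rot: [[1.0, 0.024, 0.013], [0.024, -1.0, 0.005], [0.013, -0.005, -1.0]]
force: [0.5, 0.2, -0.4]
finger_gap: 60.7
gripper_force: 0.0
clock 7.5333 p [490.8 317.4 208.8] yaw 1.37 roll rad 2.9788 after roll tx,ty,tz [   8.2 -389.4   38.8] F [ 0.5  0.2 -0.4] gap 60.7 gf 0.0 j6 110.6
{'n': 2463, 'c': array([495. , 317.2]), 'size': array([68.3, 30.2]), 'longdir': np.float32(2.0), 'mean': array([495.9, 316.9])}
```

View pics/w3.png

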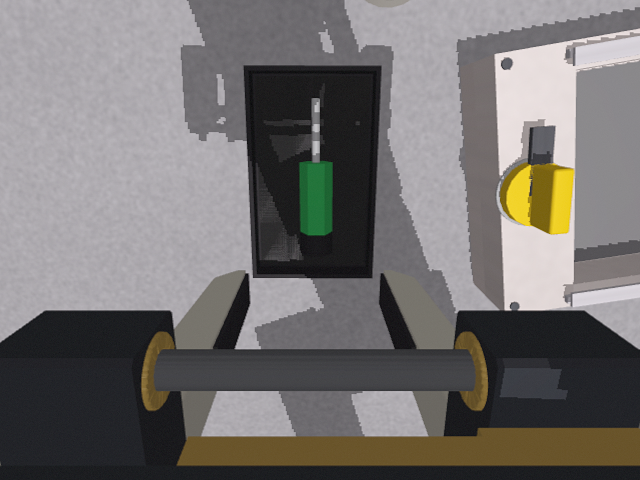

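The driver lies flat in the tray at (316,180) and the fingers are clear of it. Next I'll roll to the reversed yaw, which keeps joint 6 in range, and go to the ridge.

```bash
for i in 1; do python3 -m handwheel '[0.35,0,0,0,-0.1224, 0.35,0,0,0,-0.1224, 0.35,0,0,0,-0.1224, 0.35,0,0,0,-0.1224, 0.35,0,0,0,-0.1224, 0.35,0,0,0,-0.1224, 0.35,0,0,0,-0.1224, 0.35,0,0,0,-0.1224, 0.35,0,0,0,-0.1224, 0.35,0,0,0,-0.1224, 0.35,0,0,0,-0.1224, 0.35,0,0,0,-0.1224]' >/dev/null
python3 -m handwheel '[0.35,0,0,0,-0.1224, 0.35,0,0,0,-0.1224, 0.35,0,0,0,-0.1224, 0.35,0,0,0,-0.1224, 0.35,0,0,0,-0.1224, 0.35,0,0,0,-0.1224, 0.35,0,0,0,-0.1224, 0.35,0,0,0,-0.1224, 0.35,0,0,0,-0.1224, 0.35,0,0,0,-0.1224, 0.35,0,0,0,-0.1224, 0.35,0,0,0,-0.1224]' >/dev/null
python3 -m handwheel '[0.35,0,0,0,-0.1224, 0.35,0,0,0,-0.1224, 0.35,0,0,0,-0.1224, 0.35,0,0,0,0, 0.35,0,0,0,0]'; done
python3 - <<'E'
from h import *
todo(555,-66.7,170,190.7)
E
```

```text
clock: 10.05
position: [486.3, 315.5, 198.6]
tcp_rot: [[-0.983, -0.182, -0.003], [-0.182, 0.983, -0.001], [0.003, -0.001, -1.0]]
force: [-0.1, 0.6, 0.1]
finger_gap: 60.6
gripper_force: 0.0
clock 10.05 p [486.3 315.5 198.6] yaw -169.5 roll rad -0.0035 after roll tx,ty,tz [   3.5 -388.3   28.6] F [-0.1  0.6  0.1] gap 60.6 gf 0.0 j6 -78.5
```

```bash
python3 -m handwheel '[0.35,0.0035,-0.0355,0,-0.0035, 0.35,0,-0.0392,0,0, 0.35,0,-0.0392,0,0, 0.35,0,-0.0392,0,0, 0.35,0,-0.0392,0,0, 0.35,0,-0.0392,0,0, 0.35,0,-0.0392,0,0, 0.35,0,-0.0392,0,0, 0.35,0,-0.0392,0,0, 0.35,0,-0.0392,0,0, 0.35,0,0,0,0, 0.35,0,0,0,0]'
python3 -m handwheel '[0.35,0,0,0.02,0, 0.35,0,0,0.03,0, 0.35,0,0,0.03,0, 0.35,0,0,0.022,0, 0.35,0,0,0.01,0, 0.35,0,0,0,0, 0.35,0,0,0,0, 0.35,0,0,0,0]'
python3 - <<'E'
from h import *
todo(555,-66.7,82,190.7)
E
```

```text
clock: 11.05
position: [556.9, -68.1, 199.2]
tcp_rot: [[-0.983, -0.182, -0.002], [-0.182, 0.983, 0.001], [0.001, 0.001, -1.0]]
force: [-0.3, 0.2, 0.5]
finger_gap: 60.7
gripper_force: 0.0
clock: 11.72
position: [558.2, -65.8, 89.6]
tcp_rot: [[-0.982, -0.19, 0.002], [-0.19, 0.982, -0.001], [-0.002, -0.001, -1.0]]
force: [-0.5, 1.0, 0.6]
finger_gap: 60.3
gripper_force: 0.0
clock 11.7167 p [558.2 -65.8  89.6] yaw -169.08 roll rad 0.0039 after roll tx,ty,tz [ 3.3 -0.3  7.6] F [-0.5  1.   0.6] gap 60.3 gf 0.0 j6 -119.0
```

```bash
python3 -m handwheel '[0.35,0.002,0,0.005,0, 0.6,0,0,0,0, 0.8,0,0,0,0, 1,0,0,0,0, 1,0,0,0,0, 1,0,0,0,0, 1,0,0,0,0]' 20
python3 -m handwheel '[1,0,0.008,0,0, 1,0,0.012,0,0, 1,0,0.015,0,0, 1,0,0.015,0,0, 1,0,0.015,0,0, 1,0,0.015,0,0, 1,0,0.015,0,0, 1,0,0.01,0,0, 1,0,0.005,0,0, 1,0,0,0,0, 1,0,0,0,0, 1,0,0,0,0]'
python3 - <<'E'
from h import *
todo(532.4,50.9,84,190.7)
E
```

```text
clock: 12.3
position: [555.3, -66.5, 83.3]
tcp_rot: [[-0.982, -0.189, 0.0], [-0.189, 0.982, -0.0], [-0.0, -0.0, -1.0]]
force: [1.2, -0.8, -1.3]
finger_gap: 25.1
gripper_force: 0.0
clock: 13.3
position: [534.8, 42.1, 83.3]
tcp_rot: [[-0.982, -0.189, 0.001], [-0.189, 0.982, 0.001], [-0.001, 0.001, -1.0]]
force: [3.5, 3.3, -0.8]
finger_gap: 13.5
gripper_force: 20.0
clock 13.3 p [534.8  42.1  83.3] yaw -169.09 roll rad 0.0037 after roll tx,ty,tz [ 0.7  9.1 -0.7] F [ 3.5  3.3 -0.8] gap 13.5 gf 20.0 j6 -108.4
```

```bash
python3 -m handwheel '[1,0,0.004,0,0, 1,0,0.003,0,0, 1,0,0.002,0,0, 1,0,0.001,0,0, 1,0,0.001,0,0,1,0,0,0,0, 1,0,0,0,0]'
```

```text
clock: 13.88
position: [533.1, 51.0, 83.3]
tcp_rot: [[-0.982, -0.189, 0.002], [-0.189, 0.982, -0.002], [-0.001, -0.002, -1.0]]
force: [5.9, -3.3, -1.8]
finger_gap: 13.4
gripper_force: 20.0
```

```bash
python3 -m handwheel '[1,0,0.001,0,0, 1,0,0.001,0,0, 1,0,0.001,0,0, 1,0,0,0,0, 1,0,0,0,0]'
```

```text
clock: 14.3
position: [533.1, 51.1, 83.3]
tcp_rot: [[-0.982, -0.189, 0.002], [-0.189, 0.982, -0.006], [-0.001, -0.007, -1.0]]
force: [5.4, -14.4, -4.4]
finger_gap: 13.9
gripper_force: 20.0
```

The cover is at its end stop: the force rose to 14 N with no motion. I'll ease off, release, lift and look.

```bash
python3 -m handwheel '[1,0,-0.0025,0,0, 1,0,0,0,0, 0.4,0,0,0,0, 0.4,0,0,0,0, 0.4,0,0,0,0, 0.4,0,0,-0.01,0, 0.4,0,0,-0.03,0, 0.4,0,0,-0.03,0, 0.4,0,0,-0.03,0, 0.4,0,0,-0.01,0, 0.4,0,0,0,0, 0.4,0,0,0,0]'
python3 - <<'E'
from h import *
from rig import robot
todo(513.9,148.6,190,182.8)
p=robot.camera_params('wrist');K=p['camera_matrix'];T=p['T'];im,d=robot.grab_frame('wrist');cv2.imwrite('pics/w4.png',im[:,:,::-1])
h,s,v=cv2.split(cv2.cvtColor(im,cv2.COLOR_RGB2HSV))
b=big((h>100)&(h<125)&(s>120)&(v>60));print('cover',rect(K,T,b,76))
im,d=robot.grab_frame('top');p=robot.camera_params('top');cv2.imwrite('pics/t4.png',cv2.resize(im[180:340,90:410,::-1],(800,400)))
E
```

```text
clock: 15.3
position: [531.9, 53.0, 193.1]
tcp_rot: [[-0.982, -0.19, 0.0], [-0.19, 0.982, 0.0], [-0.0, -0.0, -1.0]]
force: [-0.3, 0.5, 0.0]
finger_gap: 55.8
gripper_force: 0.0
clock 15.3 p [531.9  53.  193.1] yaw -169.07 roll rad 0.1418 after roll tx,ty,tz [13.3 96.3  3.1] F [-0.3  0.5  0. ] gap 55.8 gf 0.0 j6 -107.2
cover {'n': 37815, 'c': array([532.6,  51.7]), 'size': array([174.9, 143.2]), 'longdir': np.float32(10.7), 'mean': array([519.4,  49.6])}
```

View pics/w4.png

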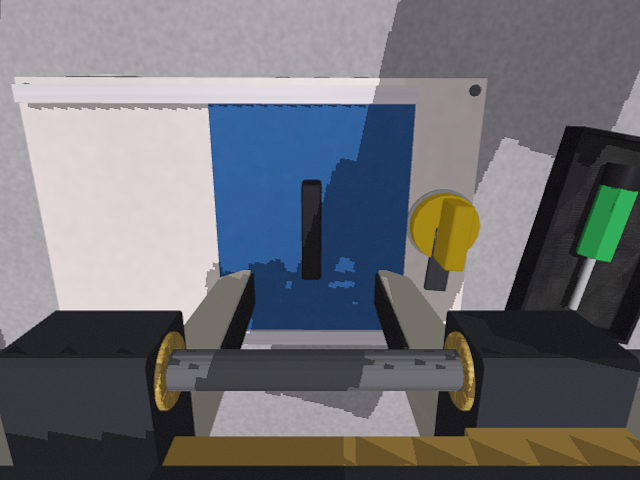

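The cover is fully shut, with its edge at column 413 beside the cap at (445,230); the bar and tongue still point at unit +x. Moving to the cap.

```bash
python3 -m handwheel '[0.4,0,0,0,0.067, 0.4,0,0,0,0.066, 0.4,0.003,0.025,0,0, 0.4,0.003,0.025,0,0, 0.4,0.003,0.025,0,0, 0.4,0.003,0.021,0,0, 0.4,0,0,0.015,0, 0.4,0,0,0.03,0, 0.4,0,0,0.02,0, 0.4,0,0,0,0, 0.4,0,0,0,0, 0.4,0,0,0,0]'
python3 - <<'E'
from h import *
todo(513.9,148.6,89,183.3)
E
```

```text
clock: 16.4
position: [514.8, 147.9, 128.2]
tcp_rot: [[-0.998, -0.057, -0.001], [-0.057, 0.998, -0.0], [0.001, -0.0, -1.0]]
force: [0.9, 0.6, -0.2]
finger_gap: 55.8
gripper_force: 0.0
clock 16.4 p [514.8 147.9 128.2] yaw -176.72 roll rad -0.0003 after roll tx,ty,tz [ 0.9  0.7 39.2] F [ 0.9  0.6 -0.2] gap 55.8 gf 0.0 j6 -89.2
```

```bash
python3 -m handwheel '[0.4,0.0005,0.0007,0.015,0, 0.4,0,0,0.015,0, 0.4,0,0,0.008,0, 0.4,0,0,0,0, 1,0,0,0,0, 1,0,0,0,0, 1,0,0,0,0, 1,0,0,0,0, 1,0,0,0,0, 1,0,0,0,0, 1,0,0,0,0, 1,0,0,0,0]' 30
```

```text
clock: 17.4
position: [514.2, 148.8, 90.3]
tcp_rot: [[-0.998, -0.058, 0.0], [-0.058, 0.998, 0.0], [-0.0, 0.0, -1.0]]
force: [0.5, 0.5, 1.5]
finger_gap: 14.1
gripper_force: 29.6
```

Gripped (gap 14.1 mm, small side force). Turning 1.33 rad clockwise.

```bash
python3 -m handwheel '[1,0,0,0,0.06, 1,0,0,0,0.11, 1,0,0,0,0.12, 1,0,0,0,0.12, 1,0,0,0,0.12, 1,0,0,0,0.12, 1,0,0,0,0.12, 1,0,0,0,0.12, 1,0,0,0,0.12, 1,0,0,0,0.12, 1,0,0,0,0.1, 1,0,0,0,0.06]'
python3 -m handwheel '[1,0,0,0,0.03, 1,0,0,0,0.02, 1,0,0,0,0, 1,0,0,0,0]'
python3 - <<'E'
from h import *
from rig import robot
todo(513.9,148.6,89,97.7+10)
print(robot.observe()['torque'])
E
```

```text
clock: 18.4
position: [514.9, 149.8, 90.4]
tcp_rot: [[-0.327, 0.945, 0.002], [0.945, 0.327, 0.002], [0.001, 0.002, -1.0]]
force: [1.3, 4.3, -0.3]
finger_gap: 14.0
gripper_force: 29.6
clock: 18.73
position: [515.0, 149.8, 90.4]
tcp_rot: [[-0.284, 0.959, 0.002], [0.959, 0.284, 0.002], [0.001, 0.002, -1.0]]
force: [1.4, 5.8, -1.0]
finger_gap: 13.9
gripper_force: 29.6
clock 18.7333 p [515.  149.8  90.4] yaw 106.51 roll rad -0.0207 after roll tx,ty,tz [-0.8 -1.4  1.4] F [ 1.4  5.8 -1. ] gap 13.9 gf 29.6 j6 -12.3
[ 0.84946197 -0.39156318  0.00507033]
```

```bash
python3 -m handwheel '[1,0,0,0,0.03, 1,0,0,0,0, 1,0,0,0,0, 1,0,0,0,0]'; python3 -c "
from rig import robot;print(robot.observe()['torque'])"
```

```text
clock: 19.07
position: [515.0, 149.8, 90.4]
tcp_rot: [[-0.256, 0.967, 0.002], [0.967, 0.256, 0.002], [0.001, 0.002, -1.0]]
force: [2.0, 5.5, -1.3]
finger_gap: 14.0
gripper_force: 29.8
[ 0.81364574 -0.52037323  0.33218909]
```

Torque is rising, so the cap is at its stop. I'll ease off slightly, release, lift and check.

```bash
python3 -m handwheel '[1,0,0,0,-0.025, 1,0,0,0,0, 0.4,0,0,0,0, 0.4,0,0,0,0, 0.4,0,0,0,0, 0.4,0,0,-0.01,0, 0.4,0,0,-0.03,0, 0.4,0,0,-0.04,0, 0.4,0,0,-0.04,0, 0.4,0,0,-0.03,0, 0.4,0,0,0,0, 0.4,0,0,0,0]'
python3 - <<'E'
from rig import robot
import cv2
im,d=robot.grab_frame('side');cv2.imwrite('pics/s5.png',cv2.resize(im[200:480,150:450,::-1],(640,597)))
im,d=robot.grab_frame('wrist');cv2.imwrite('pics/w5.png',im[:,:,::-1])
E
```

```text
clock: 20.07
position: [515.2, 148.6, 243.0]
tcp_rot: [[-0.279, 0.96, 0.005], [0.96, 0.279, 0.0], [-0.001, 0.005, -1.0]]
force: [-0.4, -0.4, 0.4]
finger_gap: 55.4
gripper_force: 0.0
```

View pics/w5.png

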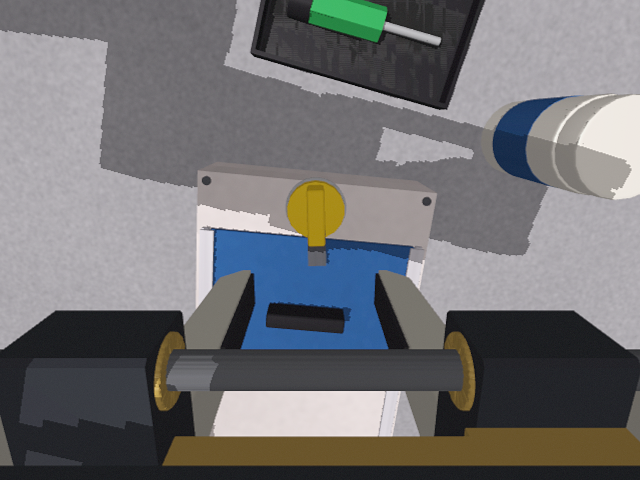

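View pics/s5.png

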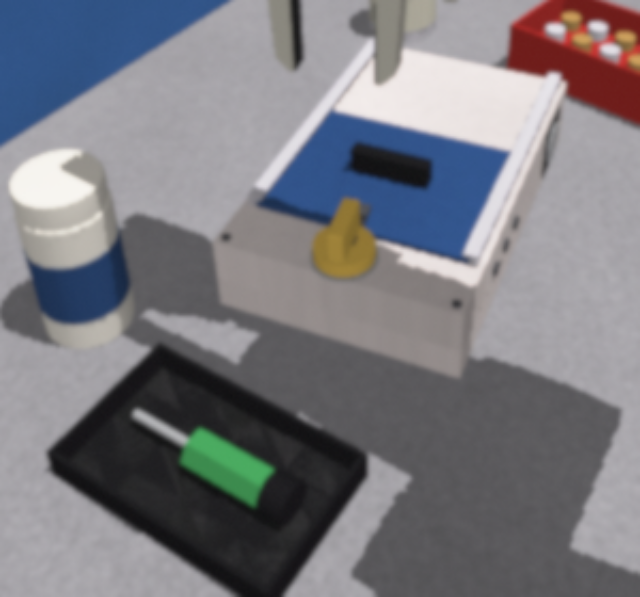

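The wrist view shows the bar and tongue (316,190)–(318,262) lying over the shut cover's edge. The side view shows the driver flat in the tray, with the canister and bin undisturbed.

```bash
python3 -c "
from rig import robot;print(robot.job_done())"
```

```text
the job is handed in; nothing more can be done
None
```

The job is handed in: the screwdriver is lying in the tray, the cover is at its end stop and the cap is turned to its stop at about 1.45 rad, all confirmed by camera and force readings; the hand-in call returned no verdict.

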